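# Seat a keyed filter cell on the up-looking inspection camera and hold it home

### The arm

A 6-joint arm with a two-finger parallel gripper is mounted at the origin on a cart in front of the work surface, level with it; the furniture and walls round the work are solid. World frame = base frame: x ahead of the robot, y to its left, z up, the work surface at z = 0. Lengths are in mm, angles in rad, forces in N, time in s.
With the tool pointing down it reaches from about 300 to 775 mm from the base axis. Payload 14.6 kg.
Tool frame: the origin (TCP) lies midway between the tips of the shut fingers; the grasp point (between the pads) lies 19 mm behind it; z points along the fingers, y is the line along which they close (so a half turn about z gives the same grasp; the last joint's range is limited). The gripper opens to 94 mm and grips with 3 to 60 N. Pads are 16 mm wide; open, the fingers measure 119 mm over their backs; the gripper's body (75 mm by 177 mm) begins 78 mm behind the grasp point.
Start: joints at [1.264, 0.3, 1.521, -0, 1.321, -0.067], TCP at [130.628, 534.252, 205.446] pointing down, gripper open.
Joint ranges: [-3.03, 3.03], [-0.79, 2.21], [0.23, 2.52], [-1.04, 4.18], [0, 3.07], [-2.55, 2.55]. Speed limits (rad/s): [2.22, 2.22, 2.57, 3.14, 3.14, 3.14].

### API

Orientations are given as [roll, pitch, yaw] about the fixed x, y, z axes, in that order (R = Rz(yaw) Ry(pitch) Rx(roll)).
In Python, from cell import manip gives the robot as it stands.
- The arm moves only by the shell command python3 -m creep 'ROWS' [OPENING] [FORCE]. ROWS is text: rows parted by semicolons, each of 6 numbers parted by spaces: the shift along the tool's x, y, z normalised to -1 to 1, where 1 is 4 cm, then the turn, a rotation vector about the tool's x, y, z normalised to -1 to 1, where 1 is pi rad. In form: dx dy dz ax ay az; .... A call has 1 to 20 rows; each row shifts and turns the commanded pose from where the row before left it, along the tool's axes as they then stand; what a row does not reach is not made up. A row lasts 1/8 s, in which the tool goes at most 62.5 mm and 10.7 degrees, less where a joint would pass 70% of its speed; a pose out of reach is approached as far as the arm can. A call with a number of a shift or a turn outside -1 to 1 is refused whole. A call with a gripper value outside its range is refused whole. OPENING is the closure, from 0 (fully open) to 1 (shut), set as the call begins (- or left out, the last holds). The fingers move at their own pace and stop on an object; FORCE is the grip in N (left out, the last holds). Time passes only in rows, so rows that do not move let the fingers close. It gives the time, the measured TCP pose, the force, the opening and the grip force at its end, in the units of the state.
- manip.read_state(): the state, without advancing time (a new reading comes with each control period).
- manip.camera(name): name is "scene" or "top" or "wrist"; returns a dict with "color" (480x640x3 uint8, red, green, blue), "range_z" (480x640 float32, mm along the optical axis (not along the pixel's ray), 0 where there is no reading), "camera_matrix" (3x3 intrinsics, pixels), "k1" (the pictures are not rectified: a ray, as slopes to the right and down, at radius r is drawn at 1 + k1 r^2 times it, then the intrinsics apply), "T" (4x4, takes a point from camera to world coordinates). Camera axes: x right, y down, z forward; pixel columns grow to the right and rows downward; lengths in mm; the calibration is good to about 2 mm. A picture is of the moment at which its call begins.
- manip.sign_off(): hands the job in; it is judged then, once.
The state is a dict: "clock": time; "joints": joint angles; "qd": joint speeds; "effort": joint torques, N m; "eef_pos": TCP position; "eef_rot": TCP orientation; "wrist_force": force on the tool from outside, world axes, zero at the start; "moment": the same for the moment, N m; "finger_gap": finger opening in mm; "finger_force": force on a finger pad.
Only numpy, scipy, OpenCV 4.12 (cv2) and the standard library are available. Lean on these libraries where they do the work, as an engineer would, in place of code of your own. Each camera call takes 0.05 s, during which the arm holds its last target. There are 200 camera calls.

### The job

Press the red lever on the inspection camera right down so that its claw swings clear of the mount. Then fit the filter cell (grey, with a black knurled collar), glass side up, over the camera's spigot, turn it until its hidden keyways drop over the pins, and push it fully home against the spring ring, without forcing it. Finish while still holding it pushed home, so that I can flip the claw over its foot, and leave the tin, the loupe and the screwdriver where they are.

Things in the scene. Friction and masses are not known exactly. Their poses are not given: they have to be found in the camera images.
- camera: Up-looking inspection camera, screwed down: 104 x 96 x 8 mm grey base, black finned body 68 x 68 mm, round grey flange (64 mm diameter) whose face is 72 mm above the bench. Origin at the centre of the underside, z up; the lever stands on its -y side, its cable sockets on its +x side.
- mount (a point): Centre of the flange face, on the mount's axis (axes as the camera's). A steel spigot, 34.4 mm diameter, rises 26 mm from here; its last 5 mm taper to 27 mm diameter. Three brass key pins, 5 mm thick, stick out of it to 20.8 mm from the axis, 9 to 14 mm above the flange, 120 degrees apart (at 90, 210 and 330 degrees from the camera's x axis).
- spring_ring (a joint): Brass spring ring (53 mm diameter) round the foot of the spigot: 0 = free, 5 mm proud of the flange; 0.005 = pressed flush with the flange. It takes about 4 N to start it and 8.5 N to hold it flush.
- claw_lever (a joint): Angle of the claw lever: 0 = red handle raised 50 degrees above level, its steel claw lying over the seat round the spigot, in the cell's way; 1.35 = handle down at its stop, 27 degrees below level, claw swung up and clear. Friction holds it where it is left (about 2.5 N at the handle).
- lever_pivot (a point): Lever's pivot: 38 mm from the mount's axis on the camera's -y side, 80 mm above the bench, its axis along the camera's x. The handle points away from the mount and swings down in a vertical plane. When it is down, the claw stands up to 21 mm above the flange, 31 to 39 mm from the mount's axis.
- lever_pad (a point): Middle of the upper face of the lever's red sleeve (17 mm wide, 30 mm long, 8 mm thick), 36 mm out from the pivot along the handle. It moves with the lever: 103 to 110 mm above the bench at the start, 67 mm when it is down.
- filter_cell: Grey filter cell with a black collar, 90 g, on the bench glass up. Origin at the centre of its underside, z up. 43.5 mm tall: foot rim 56 mm diameter, 5 mm high; skirt 50 mm diameter up to 28 mm; knurled collar above. Keyways off the pins, its underside rests on them 14 mm above the flange; over the pins it drops to the spring ring, 5 mm above the flange; fully home it lies on the flange.
- cell_collar (a point): Centre of the cell's knurled collar, the place to grip: 36 mm above its underside; 48 mm diameter, from 28 to 43.5 mm. The open underside has a bore 36 mm wide, 28 mm deep, and in it three keyways 12 mm wide, 120 degrees apart, running its full depth. Nothing outside shows them and their angle is not given: turn to find it (at most 120 degrees; they pass the pins within 10 degrees either way).
- lens_tin: Round white closed tin, 62 mm diameter, 20 mm high, origin at the centre of its underside. Bystander.
- eye_loupe: Small folded loupe, 36 x 32 x 19 mm, origin at the centre of its underside. Bystander.
- screwdriver: Screwdriver with a yellow handle, 130 x 20 x 21 mm, lying on the bench. Bystander.
Not all that is in view belongs to the job. Of the things like the camera, leave any that is orange; of the rest the smaller one is meant.

How it is judged:
By the outcome, as a careful person would: the job done as asked, in the order asked, and still so for the second after the job is handed in, while the arm keeps its last pose, push and grip.
It also fails if it takes over 70 s, if anything falls off the work surface, if the arm or the gripper's body presses on something with over 40 N, if the wrist force passes 120 N, or if a joint passes its speed limit or range.

## Working session

There is one attempt and no reset: what is moved stays moved. The work goes in short steps, Python scripts to look and compute and a shell command to move; the robot and the scene stay as the last step left them, time stands still between calls to the robot, and variables do not carry over. Pictures are saved under pics/ and viewed, at most 10 in all, crops included, and the job is handed in when it is done.

```bash
mkdir -p pics; ls
cat > h.py <<'E'
import numpy as np, cv2
from cell import manip
def shot(n):
    c=manip.camera(n); np.savez('/tmp/%s.npz'%n,**c); return c
def load(n): return dict(np.load('/tmp/%s.npz'%n))
def ray(c,u,v):
    K=c['camera_matrix'];k=float(c['k1']);d=np.array([(u-K[0,2])/K[0,0],(v-K[1,2])/K[1,1]])
    s=d.copy()
    for _ in range(20): s=d/(1+k*(s@s))
    T=c['T'];return T[:3,3],T[:3,:3]@np.array([s[0],s[1],1.])
def onz(c,u,v,z):
    o,d=ray(c,u,v);return o+d*(z-o[2])/d[2]
def rng(c,u,v):
    o,d=ray(c,u,v);r=c['range_z'][int(v)-1:int(v)+2,int(u)-1:int(u)+2];return o+d*np.median(r)
def cloud(c):
    K=c['camera_matrix'];k=float(c['k1']);h,w=c['range_z'].shape
    u,v=np.meshgrid(np.arange(w),np.arange(h));d=np.stack([(u-K[0,2])/K[0,0],(v-K[1,2])/K[1,1]],-1);s=d.copy()
    for _ in range(20): s=d/(1+k*(s**2).sum(-1,keepdims=True))
    p=np.dstack([s,np.ones((h,w))])*c['range_z'][...,None]
    P=p@c['T'][:3,:3].T+c['T'][:3,3];P[c['range_z']==0]=np.nan;return P
def project(c,p):
    q=c['T'][:3,:3].T@(np.asarray(p)-c['T'][:3,3]);s=q[:2]/q[2];s=s*(1+float(c['k1'])*(s@s));K=c['camera_matrix']
    return s[0]*K[0,0]+K[0,2],s[1]*K[1,1]+K[1,2]
E
python3 - <<'E'
from h import *
for n in('scene','top','wrist'):
    c=shot(n);cv2.imwrite(f'pics/{n}0.png',c['color'][...,::-1]);print(n,c['T'].round(2).tolist(),c['k1'])
print(manip.read_state())
E
```

```text
pics
scene [[0.88, -0.31, 0.36, 195.97], [-0.48, -0.58, 0.66, -617.88], [0.0, -0.75, -0.66, 722.54], [0.0, 0.0, 0.0, 1.0]] 0.03593456996970701
top [[-0.01, -1.0, 0.09, 411.79], [-1.0, 0.01, 0.0, 4.56], [-0.0, -0.09, -1.0, 1226.18], [0.0, 0.0, 0.0, 1.0]] -0.1140157024255071
wrist [[0.24, 0.94, 0.25, 59.27], [0.97, -0.23, -0.06, 551.77], [-0.0, 0.25, -0.97, 384.34], [0.0, 0.0, 0.0, 1.0]] -0.057821989437152346
{'clock': 0.15, 'joints': array([ 1.26442216e+00,  3.00334788e-01,  1.52140400e+00,  2.85219837e-05,
        1.32069463e+00, -6.66175167e-02]), 'qd': array([-0.00072689, -0.00227503, -0.00282268,  0.00115626,  0.00177732,
       -0.00011581]), 'effort': array([-1.65147481e-03, -5.31963444e+01, -3.52822459e+01,  7.07407901e-02,
        2.36021332e-02, -1.01048263e-04]), 'eef_pos': array([130.55557509, 534.09013001, 205.03601581]), 'eef_rot': array([-3.14075559e+00, -8.35359011e-05,  2.90182890e+00]), 'wrist_force': array([-0.3704897 , -0.27743972, -0.20512143]), 'moment': array([ 0.01142957, -0.00421474, -0.02543672]), 'finger_force': 0.0, 'finger_gap': 93.78124262989614}
```

View pics/top0.png

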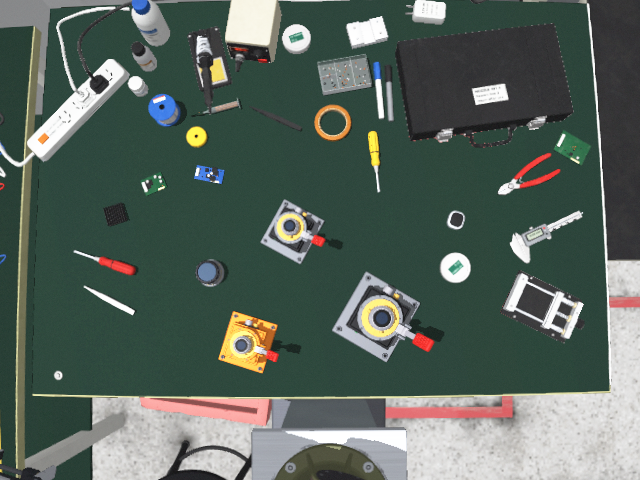

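View pics/scene0.png

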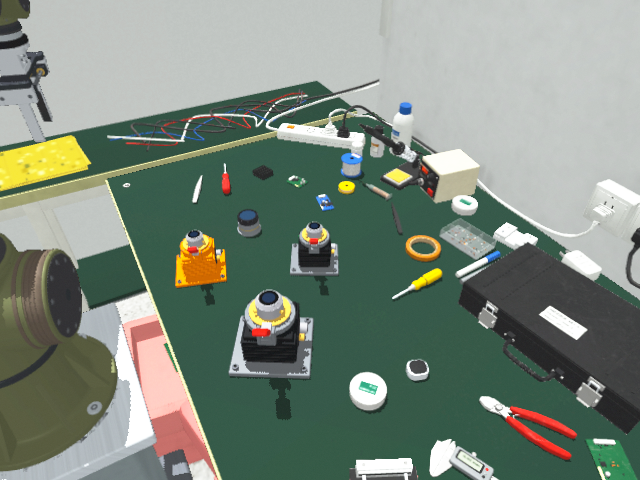

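The top view shows the wanted small grey camera at about (291,230), with its lever toward (320,240). The big grey camera is at (382,317), the orange one at (247,343), and the cell at (209,273). In the scene view the small camera is at about (315,248) and the cell at (249,222).

Run:
```python
from h import *
from scipy.optimize import least_squares
def circ(p):
    f=lambda q:np.hypot(p[:,0]-q[0],p[:,1]-q[1])-q[2]
    r=least_squares(f,[*p.mean(0)[:2],25],loss='soft_l1',f_scale=1);return r.x.round(1),np.sqrt((r.fun**2).mean()).round(2)
for n,bc,bm in(('top',(209,273),(291,228)),('scene',(249,222),(314,245))):
    c=load(n);P=cloud(c);hsv=cv2.cvtColor(c['color'],cv2.COLOR_RGB2HSV)
    print(n)
    for nm,b,w in(('cell',bc,25),('mount',bm,45)):
        m=np.zeros((480,640),bool);m[b[1]-w:b[1]+w,b[0]-w:b[0]+w]=1
        Q=P[m&(P[...,2]>6)];z=Q[:,2];hh=np.histogram(z,bins=np.arange(5,125,4));print(nm,len(Q),dict(zip(hh[1][:-1].tolist(),hh[0].tolist())))
        tz=(36,55) if nm=='cell' else (90,120)
        q=Q[(z>tz[0])&(z<tz[1])];print(' top centroid',np.median(q,0).round(1),q.min(0).round(1),q.max(0).round(1))
        if nm=='mount':
            H=hsv[...,0];S=hsv[...,1];V=hsv[...,2]
            red=m&((H<8)|(H>172))&(S>150)&(V>80);r=P[red];print(' red',red.sum(),np.nanmedian(r,0).round(1),np.nanmin(r,0).round(1),np.nanmax(r,0).round(1))
            y=m&(H>18)&(H<35)&(S>90);r=P[y];print(' brass',y.sum(),np.nanmedian(r,0).round(1),circ(r[~np.isnan(r[:,0])]))
            u=np.argwhere(y);(cx,cy),ax,an=cv2.minAreaRect(u[:,::-1].astype(np.float32));print(' ring rect centre',cx,cy,ax,'on z77',onz(c,cx,cy,77).round(1))
            b=m&(P[...,2]>5)&(P[...,2]<12);k=np.argwhere(b);rc=cv2.minAreaRect(P[b][:,:2].astype(np.float32));print(' base',rc)
            f=Q[(z>60)&(z<85)];
c=load('top');P=cloud(c)
g=cv2.resize(c['color'][180:300,180:340],None,fx=5,fy=5,interpolation=cv2.INTER_CUBIC);cv2.imwrite('pics/topcrop.png',g[...,::-1])
```

```text
top
cell 584 {5: 51, 9: 10, 13: 9, 17: 12, 21: 10, 25: 19, 29: 16, 33: 12, 37: 126, 41: 262, 45: 57, 49: 0, 53: 0, 57: 0, 61: 0, 65: 0, 69: 0, 73: 0, 77: 0, 81: 0, 85: 0, 89: 0, 93: 0, 97: 0, 101: 0, 105: 0, 109: 0, 113: 0, 117: 0}
 top centroid [473.9 243.7  42.3] [449.8 220.4  36.4] [496.4 269.4  48.7]
mount 2218 {5: 468, 9: 338, 13: 30, 17: 7, 21: 9, 25: 5, 29: 8, 33: 14, 37: 27, 41: 21, 45: 16, 49: 47, 53: 103, 57: 101, 61: 47, 65: 24, 69: 142, 73: 198, 77: 148, 81: 69, 85: 35, 89: 35, 93: 91, 97: 113, 101: 27, 105: 12, 109: 23, 113: 11, 117: 28}
 top centroid [551.4  68.9  98.1] [517.8   7.4  90. ] [573.6  90.7 119.8]
 red 111 [528.3  18.7 113.6] [517.7   5.6  -2.6] [541.9  32.4 125.6]
 brass 284 [557.3  70.3  76.9] (array([559. ,  74.2,  22.5]), np.float64(4.73))
 ring rect centre 291.5 226.0 (26.0, 29.0) on z77 [559.6  71.1  77. ]
 base ((566.3511352539062, 78.52762603759766), (183.63214111328125, 187.21986389160156), 89.56230926513672)
scene
cell 463 {5: 24, 9: 29, 13: 27, 17: 29, 21: 31, 25: 40, 29: 19, 33: 31, 37: 72, 41: 155, 45: 6, 49: 0, 53: 0, 57: 0, 61: 0, 65: 0, 69: 0
[... 162 characters left out ...]
4]
mount 1928 {5: 437, 9: 187, 13: 24, 17: 58, 21: 39, 25: 45, 29: 54, 33: 51, 37: 75, 41: 41, 45: 71, 49: 46, 53: 60, 57: 98, 61: 34, 65: 55, 69: 114, 73: 66, 77: 89, 81: 36, 85: 32, 89: 25, 93: 55, 97: 83, 101: 9, 105: 0, 109: 5, 113: 5, 117: 21}
 top centroid [553.6  65.5  97.8] [517.2   4.9  90. ] [574.9  88.2 120. ]
 red 46 [525.   11.3 118.1] [517.2   4.8 101. ] [534.1  23.8 123.4]
 brass 141 [562.1  64.3  76.9] (array([559.8,  73.7,  23.5]), np.float64(7.33))
 ring rect centre 320.0000305175781 237.00003051757812 (37.565940856933594, 18.782970428466797) on z77 [564.1  55.7  77. ]
 base ((599.284423828125, 146.82679748535156), (267.2562561035156, 103.54298400878906), 60.99349594116211)
```

View pics/topcrop.png

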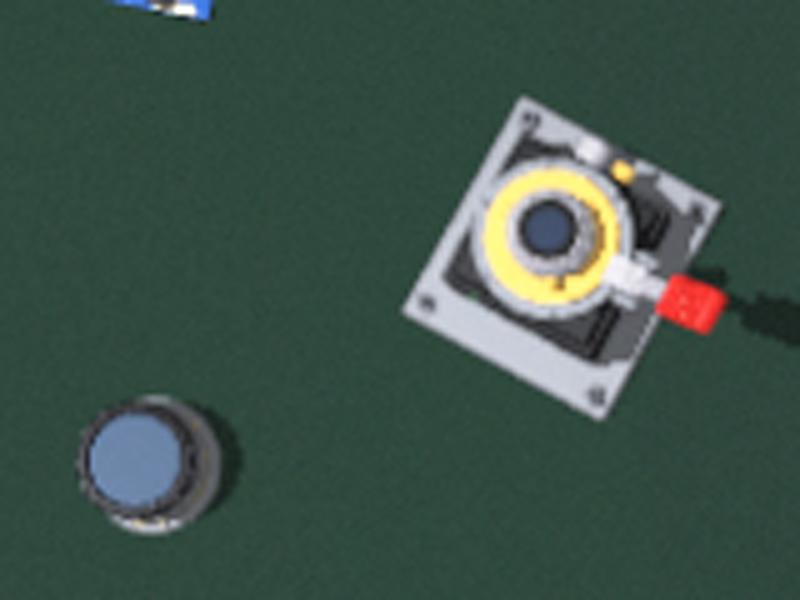

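The crop shows the base corners at about (522,97), (720,205), (603,420) and (403,312). The spigot's black bore is at (548,227), the raised red lever at (692,303), and the cell glass at (135,460). Next I'll work out the camera yaw and mount axis.

```bash
cat >> h.py <<'E'
def go(x,y,z,yaw=None):
    "shift and turn from the measured pose, in row units (whole)"
    s=manip.read_state();p=s['eef_pos'];yw=s['eef_rot'][2]
    from scipy.spatial.transform import Rotation as Ro
    R=Ro.from_euler('xyz',s['eef_rot']).as_matrix()
    d=R.T@(np.array([x,y,z])-p)/40
    az=0 if yaw is None else -((yaw-yw+np.pi)%(2*np.pi)-np.pi)/np.pi
    print('d',d.round(3),'az',round(az,3),'pos',p.round(1),'rot',s['eef_rot'].round(3),'j6',s['joints'][5].round(2))
E
python3 - <<'E'
from h import *
c=load('top');P=cloud(c)
k=[onz(c,180+(u-2)/5,180+(v-2)/5,8)[:2] for u,v in((522,97),(720,205),(603,420),(403,312))]
k=np.array(k);print(k.round(1),'ctr',k.mean(0).round(1),'sides',np.linalg.norm(k-np.roll(k,1,0),axis=1).round(1))
# lever side: edge 1-2 (right);  -y dir = right-edge mid - centre
d=(k[1]+k[2])/2-k.mean(0);d2=(k[0]+k[1])/2-k.mean(0)
print('-y dir deg',np.degrees(np.arctan2(d[1],d[0])),np.linalg.norm(d),'+x dir',np.degrees(np.arctan2(d2[1],d2[0])),np.linalg.norm(d2))
print('bore at z98',onz(c,180+546/5,180+225/5,98).round(1),'flange z72',onz(c,180+556/5,180+238/5,72).round(1))
q=rng(c,180+690/5,180+301/5);print('pad',q.round(1))
print('glass z43',onz(c,180+133/5,180+459/5,43).round(1),'foot', onz(c,180+152/5,180+465/5,3).round(1))
go(470,60,205)
E
```

```text
[[625.5  90.7]
 [579.4   8.3]
 [490.1  57.2]
 [535.5 140.2]] ctr [557.6  74.1] sides [102.7  94.5 101.8  94.6]
-y dir deg -118.94060715287429 47.26595521220091 +x dir -28.738960785372633 51.10848412106321
bore at z98 [558.9  74.3  98. ] flange z72 [557.1  72.   72. ]
pad [527.1  18.7 117.6]
glass z43 [472.3 244.5  43. ] foot [471.9 244.6   3. ]
d [-1.1058e+01 -9.4980e+00  8.0000e-03] az 0 pos [130.6 534.1 205. ] rot [-3.141 -0.     2.902] j6 -0.07
```

```bash
python3 -m creep '-.705 -.567 0 0 0 0;-.705 -.567 0 0 0 0;-.705 -.567 0 0 0 0;-.705 -.567 0 0 0 0;-.705 -.567 0 0 0 0;-.705 -.567 0 0 0 0;-.705 -.567 0 0 0 0;-.705 -.567 0 0 0 0;-.705 -.567 0 0 0 0;-.705 -.567 0 0 0 0;-.705 -.567 0 0 0 0;-.705 -.567 0 0 0 0;-.705 -.567 0 0 0 0;-.705 -.567 0 0 0 0;-.705 -.567 0 0 0 0;-.705 -.567 0 0 0 0;-.705 -.567 0 0 0 0;-.705 -.567 0 0 0 0' 1 20
python3 -m creep '0 0 0 0 0 .0584;0 0 0 0 0 .0584;0 0 0 0 0 .0584;0 0 0 0 0 .0584;0 0 0 0 0 .0584;0 0 0 0 0 .0584;0 0 0 0 0 .0584;0 0 0 0 0 .0584;0 0 0 0 0 .0584;0 0 0 0 0 .0584;0 0 0 0 0 0'
python3 - <<'E'
from h import *
c=shot('wrist');cv2.imwrite('pics/w1.png',c['color'][...,::-1]);go(527,17,205,1.068)
E
```

```text
clock: 2.4
eef_pos: [527.3, 16.1, 205.3]
eef_rot: [-3.142, -0.0, 2.902]
wrist_force: [0.1, -0.5, 0.3]
finger_gap: 0.7
finger_force: 0.0
clock: 3.78
eef_pos: [526.6, 17.1, 205.3]
eef_rot: [-3.141, 0.0, 1.068]
wrist_force: [0.7, 0.4, -0.2]
finger_gap: 0.2
finger_force: 0.0
d [0.001 0.009 0.008] az 0.001 pos [526.7  17.1 205.3] rot [-3.141  0.     1.071] j6 0.46
```

View pics/w1.png

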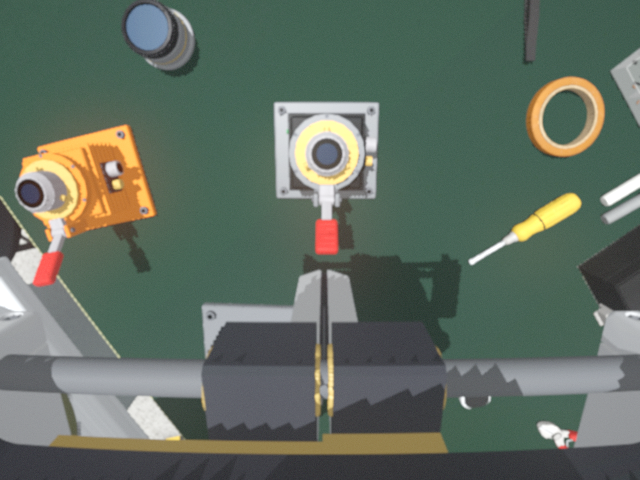

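The wrist view shows the mount's spigot at (327,153), the red handle at (326,236), the finger tips at (324,272), and the cell at about (152,30). The lever lines up with the tool. I'll triangulate these points with the top view.

```bash
cat >> h.py <<'E'
def tri(rs):
    A=np.zeros((3,3));b=np.zeros(3)
    for o,d in rs:
        d=d/np.linalg.norm(d);M=np.eye(3)-np.outer(d,d);A+=M;b+=M@o
    p=np.linalg.solve(A,b);return p.round(1),[round(float(np.linalg.norm((np.eye(3)-np.outer(d,d)/(d@d))@(p-o))),1) for o,d in rs]
def cen(c,box,f):
    u0,v0,u1,v1=box;h=cv2.cvtColor(c['color'],cv2.COLOR_RGB2HSV)[v0:v1,u0:u1].astype(int)
    m=f(h[...,0],h[...,1],h[...,2]).astype(np.uint8)
    n,l,st,ce=cv2.connectedComponentsWithStats(m);i=1+st[1:,4].argmax();k=max(cv2.findContours((l==i).astype(np.uint8),0,1)[0],key=cv2.contourArea)
    e=cv2.fitEllipse(cv2.convexHull(k)) if len(cv2.convexHull(k))>4 else None
    return ce[i]+[u0,v0],st[i],(np.array(e[0])+[u0,v0],e[1]) if e else None
E
python3 - <<'E'
from h import *
T=load('top');W=load('wrist');S=load('scene')
red=lambda H,s,V:((H<8)|(H>172))&(s>150)&(V>80)
blk=lambda H,s,V:(V<95)
yel=lambda H,s,V:(H>18)&(H<35)&(s>90)
blu=lambda H,s,V:(H>100)&(H<118)&(s>70)&(V>95)
for nm,f,bs in(('red',red,((308,228,335,250),(300,215,350,260),(300,230,330,250))),('ring',yel,((276,212,308,244),(286,110,364,190),(298,222,332,254))),
  ('glass',blu,((190,255,228,290),(120,0,185,60),(232,205,266,240))),('bore',blk,((283,219,296,231),(308,135,346,172),None))):
    r=[]
    for c,b in zip((T,W,S),bs):
        if b is None: continue
        ce,st,e=cen(c,b,f);pt=ce if nm=='red' else e[0];r.append(ray(c,*pt));print(nm,ce.round(1),st,e and (e[0].round(1),np.round(e[1],1)))
    print(nm,tri(r),tri(r[:2]))
o,d=ray(W,327,153);P=cloud(W)
for u,v in((326,236),(326,225),(326,248),(152,28)): print(P[v,u].round(1))
E
```

```text
red [318.1 240.3] [  3   7  15  12 111] (array([318. , 240.3]), array([ 9.8, 16.3]))
red [326.4 236.8] [ 16   5  22  34 721] (array([326.1, 236.8]), array([27.6, 42.5]))
red [313.2 240.6] [ 9  8  9  6 46] (array([313. , 240.6]), array([6.5, 8.7]))
red (array([528.7,  18.5, 109.2]), [1.0, 1.1, 0.2]) (array([528.7,  18.1, 106. ]), [0.9, 0.9])
ring [290.2 227.4] [  1   2  27  26 269] (array([290. , 226.9]), array([25.8, 26.3]))
ring [339.4 172.6] [ 30  40  37  33 277] (array([334.1, 164.6]), array([35.3, 42.4]))
ring [322.6 235.1] [20  6  9 14 65] (array([321.3, 234.7]), array([ 9.4, 12.9]))
ring (array([563.5,  66.1,  75.9]), [9.6, 4.4, 8.4]) (array([557.8,  68.2, 107.8]), [5.5, 5.5])
glass [206.5 271.5] [  8   8  18  18 267] (array([206.6, 271.5]), array([17.8, 18.6]))
glass [146.2  26.6] [   6    4   41   47 1501] (array([146.3,  26.7]), array([41. , 46.6]))
glass [247.  214.9] [  8   6  15   9 115] (array([247. , 214.8]), array([ 9.5, 14.8]))
glass (array([473.9, 245.9,  39.5]), [1.0, 0.9, 0.2]) (array([473.7, 246.3,  37.8]), [0.9, 0.9])
bore [289.2 225.3] [ 1  1 11 11 57] (array([289.3, 225.6]), array([10.7, 11.6]))
bore [327.5 153.7] [  5   5  28  28 234] (array([326.7, 153.6]), array([27.8, 28.1]))
bore (array([560. ,  74.2,  85. ]), [1.0, 1.0]) (array([560. ,  74.2,  85. ]), [1.0, 1.0])
[530.3  20.  113.8]
[533.6  25.8 104.5]
[526.7  13.5 121.2]
[479.2 241.6  41.9]
```

```bash
python3 -m creep '.1 0 .38 0 0 0;0 0 .38 0 0 0;0 0 .38 0 0 0;0 0 .38 0 0 0;0 0 .38 0 0 0;0 0 0 0 0 0'
python3 -m creep '-.02 0 .1 0 0 0;-.02 0 .1 0 0 0;-.02 0 .1 0 0 0;-.02 0 .1 0 0 0;-.02 0 .1 0 0 0;-.02 0 .1 0 0 0;-.02 0 .1 0 0 0;-.02 0 .1 0 0 0'
python3 -m creep '-.02 0 .1 0 0 0;-.02 0 .1 0 0 0;-.02 0 .1 0 0 0;-.01 0 .1 0 0 0;-.01 0 .1 0 0 0;0 0 0 0 0 0'
```

```text
clock: 4.58
eef_pos: [528.1, 20.6, 128.2]
eef_rot: [-3.14, 0.001, 1.067]
wrist_force: [0.0, 0.3, 0.0]
finger_gap: 0.5
finger_force: 0.0
clock: 5.58
eef_pos: [525.5, 15.0, 97.1]
eef_rot: [-3.141, 0.0, 1.067]
wrist_force: [-0.1, -2.0, 2.8]
finger_gap: 0.7
finger_force: 1.1
clock: 6.32
eef_pos: [524.0, 12.4, 77.1]
eef_rot: [-3.141, -0.0, 1.067]
wrist_force: [0.7, 0.6, 0.7]
finger_gap: 0.3
finger_force: 0.3
```

```bash
python3 -m creep '0 0 .05 0 0 0;0 0 .05 0 0 0;0 0 .05 0 0 0;0 0 .05 0 0 0;0 0 .03 0 0 0;0 0 0 0 0 0'
python3 -m creep '0 0 .025 0 0 0;0 0 .025 0 0 0;0 0 0 0 0 0'
```

```text
clock: 7.08
eef_pos: [524.7, 12.4, 70.2]
eef_rot: [3.14, -0.001, 1.067]
wrist_force: [-8.6, 2.3, 27.0]
finger_gap: 0.2
finger_force: 12.3
clock: 7.45
eef_pos: [525.0, 12.5, 69.6]
eef_rot: [3.139, -0.002, 1.067]
wrist_force: [-16.1, 2.3, 43.7]
finger_gap: 0.7
finger_force: 20.3
```

```bash
python3 -m creep '0 0 -.1 0 0 0;0 0 -.8 0 0 0;0 0 -.8 0 0 0;0 0 -.8 0 0 0;0 0 -.8 0 0 0;0 0 0 0 0 0'
python3 - <<'E'
from h import *
c=shot('wrist');cv2.imwrite('pics/w2.png',c['color'][100:340,200:440][...,::-1].repeat(2,0).repeat(2,1))
red=lambda H,s,V:((H<8)|(H>172))&(s>150)&(V>80)
ce,st,e=cen(c,(290,180,360,300),red);P=cloud(c);print(ce,st)
q=P[int(ce[1])-18:int(ce[1])+19:6,int(ce[0])];print(q.round(1))
o=np.array([-.482,-.876]);print(((q[:,:2]-[559.5,74])@o).round(1))
bore=lambda H,s,V:(V<95)
print(cen(c,(305,130,350,180),bore))
E
```

```text
clock: 8.2
eef_pos: [524.7, 12.1, 199.9]
eef_rot: [3.139, -0.001, 1.067]
wrist_force: [-0.8, 0.6, 0.1]
finger_gap: 0.5
finger_force: 0.0
[325.02422907 230.1784141 ] [ 25  35  20  29 454]
[[ 5.343e+02  2.620e+01  7.480e+01]
 [ 5.315e+02  2.110e+01  7.190e+01]
 [ 5.288e+02  1.630e+01  7.120e+01]
 [ 5.257e+02  1.060e+01  6.630e+01]
 [ 5.230e+02  5.600e+00  6.540e+01]
 [ 5.197e+02 -4.000e-01  6.080e+01]
 [ 5.087e+02 -2.110e+01 -1.000e-01]]
[ 54.   59.8  65.3  71.8  77.5  84.4 107.8]
(array([326.71365639, 147.36563877]), array([  6,   3,  29,  29, 227], dtype=int32), (array([325.33578491, 146.82987404]), (28.246912002563477, 29.069744110107422)))
```

View pics/w2.png

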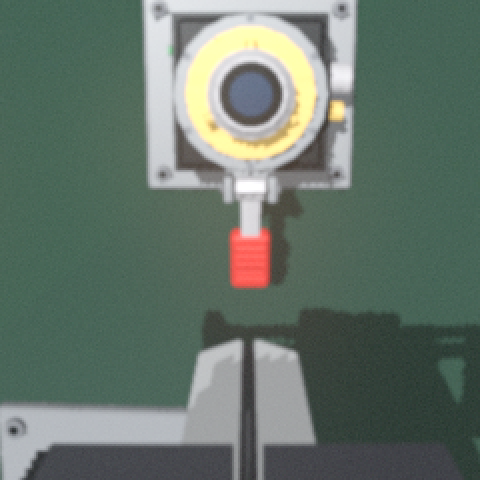

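The lever is down: the red sleeve's slope reads about −25° and it is about 67 mm high at 72 mm out, with the claw clear at crop (250,187). Now to the cell, with the gripper open.

```bash
python3 -m creep '.56 -.491 0 0 0 0;.56 -.491 0 0 0 0;.56 -.491 0 0 0 0;.56 -.491 0 0 0 0;.56 -.491 0 0 0 0;.56 -.491 0 0 0 0;.56 -.491 0 0 0 0;.56 -.491 0 0 0 0;0 0 0 0 0 -.0545;0 0 0 0 0 -.0545;0 0 0 0 0 -.0545;0 0 0 0 0 -.0545;0 0 0 0 0 -.0545;0 0 0 0 0 -.0545;0 0 .8 0 0 0;0 0 .5 0 0 0;0 0 0 0 0 0;0 0 0 0 0 0' 0 20
python3 - <<'E'
from h import *
c=shot('wrist');cv2.imwrite('pics/w3.png',c['color'][...,::-1]);go(473.3,245,150,2.094)
blu=lambda H,s,V:(H>100)&(H<118)&(s>70)&(V>95)
try:
    ce,st,e=cen(c,(250,170,400,330),blu);print(ce,st,e,onz(c,*e[0],42),rng(c,*e[0]))
    W=load('top');print(tri([ray(c,*e[0]),ray(W,206.6,271.5)]))
except Exception as x: print(x)
E
```

```text
clock: 10.5
eef_pos: [473.0, 245.0, 146.4]
eef_rot: [-3.141, 0.0, 2.094]
wrist_force: [0.3, -0.3, 0.6]
finger_gap: 94.0
finger_force: 0.0
d [-0.003  0.003 -0.081] az 0.0 pos [473.1 245.1 146.8] rot [3.141 0.    2.094] j6 -0.11
[325.64510278 238.35429262] [  53   46   47   46 1654] (array([325.66381073, 238.37660217]), (44.84687423706055, 46.567848205566406)) [475.00400355 244.82568269  42.        ] [475.03894301 244.76757165  41.74279386]
(array([473.9, 244.8,  42.6]), [1.0, 1.0])
```

View pics/w3.png

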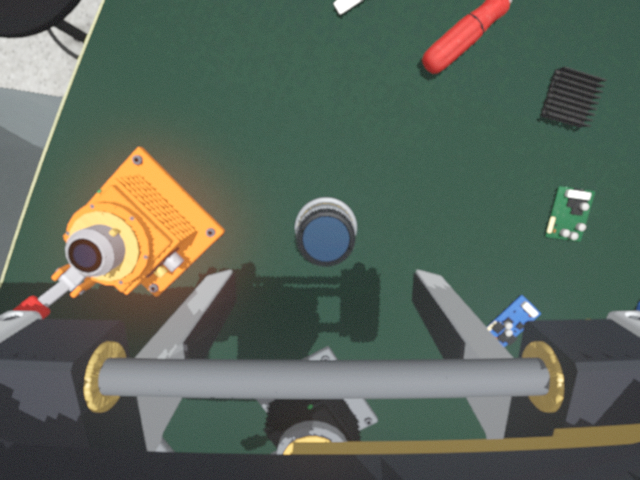

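The wrist view shows the cell's glass at (326,238), midway between the open fingers. Triangulated height is 42.6 mm, against 43.5 mm given. Going down to grip.

```bash
python3 -m creep '-.015 .02 .6 0 0 0;0 0 .6 0 0 0;0 0 .6 0 0 0;0 0 .6 0 0 0;0 0 .4 0 0 0;0 0 .2 0 0 0;0 0 .165 0 0 0;0 0 0 0 0 0' 0 20
python3 -m creep '0 0 0 0 0 0;0 0 0 0 0 0;0 0 0 0 0 0;0 0 0 0 0 0;0 0 0 0 0 0;0 0 0 0 0 0' 1 20
```

```text
clock: 11.55
eef_pos: [474.0, 244.9, 19.7]
eef_rot: [3.142, 0.0, 2.094]
wrist_force: [0.8, 0.2, -0.0]
finger_gap: 94.0
finger_force: 0.0
clock: 12.3
eef_pos: [473.9, 244.9, 19.7]
eef_rot: [3.142, -0.0, 2.094]
wrist_force: [0.3, -0.2, 0.8]
finger_gap: 49.5
finger_force: 20.0
```

```bash
python3 -m creep '0 0 -.2 0 0 0;0 0 -.5 0 0 0;0 0 -.6 0 0 0;0 0 -.6 0 0 0;0 0 -.6 0 0 0;0 0 -.5 0 0 0;-.681 -.0405 0 0 0 0;-.681 -.0405 0 0 0 0;-.681 -.0405 0 0 0 0;-.681 -.0405 0 0 0 0;-.681 -.0405 0 0 0 0;-.681 -.0405 0 0 0 0;-.681 -.0405 0 0 0 0;0 0 0 0 0 0;0 0 0 0 0 0'
python3 - <<'E'
from h import *
c=shot('wrist');s=shot('scene')
a=c['color'][100:400,150:550];b=cv2.resize(s['color'][180:280,240:373],(400,300),interpolation=cv2.INTER_CUBIC)
cv2.imwrite('pics/w4.png',np.hstack([a,b])[...,::-1]);go(559.5,74,140,2.094);print(manip.read_state()['wrist_force'])
E
```

```text
clock: 14.18
eef_pos: [559.1, 74.6, 139.8]
eef_rot: [-3.142, -0.0, 2.094]
wrist_force: [0.0, 0.7, -1.5]
finger_gap: 49.7
finger_force: 20.0
d [-0.024 -0.003 -0.005] az 0.0 pos [559.1  74.9 139.8] rot [ 3.142 -0.     2.095] j6 -0.46
[ 0.10619539 -0.28903794 -0.50094038]
```

View pics/w4.png

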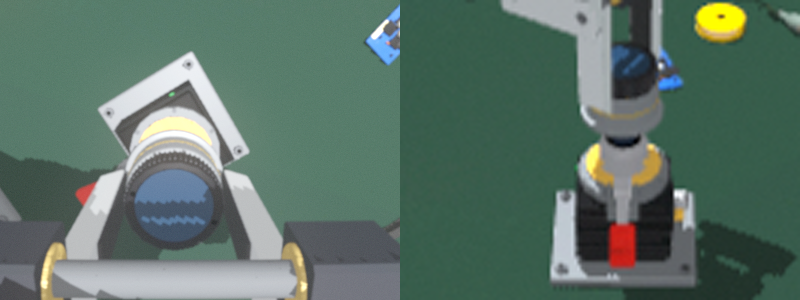

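The left half of the picture shows the cell held level with its glass up at (175,205). The right half shows the cell right above the spigot, with the claw clear at (625,195). Lowering gently over the spigot.

```bash
python3 -m creep '-.024 0 .25 0 0 0;0 0 .25 0 0 0;0 0 0 0 0 0;0 0 .05 0 0 0;0 0 .05 0 0 0;0 0 0 0 0 0'; python3 -m creep '0 0 .05 0 0 0;0 0 0 0 0 0';python3 -m creep '0 0 .05 0 0 0;0 0 0 0 0 0'
```

```text
clock: 15.02
eef_pos: [559.9, 73.3, 115.6]
eef_rot: [-3.142, 0.0, 2.094]
wrist_force: [-0.1, -0.7, -0.5]
finger_gap: 49.4
finger_force: 20.0
clock: 15.28
eef_pos: [559.9, 73.2, 113.5]
eef_rot: [-3.141, -0.0, 2.094]
wrist_force: [0.7, -0.6, -1.0]
finger_gap: 49.7
finger_force: 20.0
clock: 15.52
eef_pos: [559.8, 73.3, 111.5]
eef_rot: [-3.141, -0.0, 2.094]
wrist_force: [-0.3, 1.1, -1.4]
finger_gap: 49.7
finger_force: 20.0
```

```bash
python3 -m creep '0 0 .05 0 0 0;0 0 0 0 0 0';python3 -m creep '0 0 .05 0 0 0;0 0 0 0 0 0';python3 -m creep '0 0 .025 0 0 0;0 0 0 0 0 0'
```

```text
clock: 15.78
eef_pos: [559.9, 73.3, 109.5]
eef_rot: [-3.141, -0.0, 2.094]
wrist_force: [-0.2, 1.3, -2.8]
finger_gap: 49.7
finger_force: 20.0
clock: 16.02
eef_pos: [559.9, 73.3, 107.5]
eef_rot: [-3.141, -0.0, 2.094]
wrist_force: [-0.3, 1.4, -1.6]
finger_gap: 49.8
finger_force: 20.0
clock: 16.27
eef_pos: [559.9, 73.3, 106.6]
eef_rot: [-3.142, -0.0, 2.094]
wrist_force: [-0.8, 0.6, -0.8]
finger_gap: 49.3
finger_force: 20.0
```

```bash
for i in 1; do :; done; python3 -m creep '0 0 .02 0 0 0;0 0 0 0 0 0';python3 -m creep '0 0 .012 0 0 0;0 0 0 0 0 0'
```

```text
clock: 16.52
eef_pos: [559.9, 73.3, 105.8]
eef_rot: [-3.142, -0.0, 2.094]
wrist_force: [-0.4, 1.3, -0.8]
finger_gap: 49.7
finger_force: 20.0
clock: 16.77
eef_pos: [559.9, 73.2, 105.3]
eef_rot: [-3.142, -0.0, 2.094]
wrist_force: [0.3, 1.2, 0.0]
finger_gap: 49.5
finger_force: 20.0
```

```bash
python3 -m creep '0 0 .012 0 0 0;0 0 0 0 0 0';python3 -m creep '0 0 .012 0 0 0;0 0 0 0 0 0'
```

```text
clock: 17.02
eef_pos: [559.9, 73.3, 104.9]
eef_rot: [3.142, -0.0, 2.094]
wrist_force: [-1.2, 1.5, -0.5]
finger_gap: 49.4
finger_force: 20.0
clock: 17.27
eef_pos: [559.9, 73.3, 104.4]
eef_rot: [-3.142, 0.0, 2.094]
wrist_force: [0.4, 0.9, -0.6]
finger_gap: 49.6
finger_force: 20.0
```

```bash
python3 -m creep '0 0 .02 0 0 0;0 0 0 0 0 0';python3 -m creep '0 0 .02 0 0 0;0 0 0 0 0 0'
```

```text
clock: 17.52
eef_pos: [560.0, 73.2, 103.6]
eef_rot: [3.141, 0.0, 2.094]
wrist_force: [-0.0, 1.0, -0.1]
finger_gap: 49.6
finger_force: 20.0
clock: 17.77
eef_pos: [560.0, 73.3, 102.9]
eef_rot: [3.141, 0.0, 2.094]
wrist_force: [0.9, 1.3, 0.9]
finger_gap: 49.5
finger_force: 20.0
```

```bash
python3 -m creep '0 0 .02 0 0 0;0 0 0 0 0 0';python3 -m creep '0 0 .02 0 0 0;0 0 0 0 0 0'; python3 -c "
from h import *
s=manip.read_state();print(s['wrist_force'],s['moment'])"
```

```text
clock: 18.02
eef_pos: [560.1, 73.4, 102.1]
eef_rot: [3.141, 0.0, 2.094]
wrist_force: [1.8, 2.7, 3.2]
finger_gap: 49.6
finger_force: 20.0
clock: 18.27
eef_pos: [560.2, 73.4, 101.4]
eef_rot: [3.141, 0.0, 2.094]
wrist_force: [2.9, 3.5, 3.5]
finger_gap: 49.9
finger_force: 20.0
[2.85408894 3.5373269  3.48271405] [ 0.52955074 -0.49368543 -0.15442402]
```

```bash
python3 -m creep '0 0 -.03 0 0 0;.01 .02 0 0 0 0;0 0 0 0 0 0'; python3 -m creep '0 0 .03 0 0 0;0 0 0 0 0 0'; python3 -c "
from h import *
s=manip.read_state();print(s['wrist_force'],s['moment'])"
```

```text
clock: 18.65
eef_pos: [560.0, 73.9, 102.0]
eef_rot: [-3.14, -0.0, 2.094]
wrist_force: [0.8, 3.1, -0.8]
finger_gap: 49.5
finger_force: 20.0
clock: 18.9
eef_pos: [560.3, 73.9, 101.2]
eef_rot: [-3.141, -0.0, 2.094]
wrist_force: [-0.7, 1.6, 1.7]
finger_gap: 49.7
finger_force: 20.0
[-0.66921114  1.55526765  1.66938968] [ 0.17204503  0.22844995 -0.15303819]
```

Run:
```python
from h import *
c=shot('wrist');P=cloud(c);p=manip.read_state()['eef_pos']
blu=lambda H,s,V:(H>98)&(H<120)&(s>70)&(V>60)
ce,st,e=cen(c,(270,240,380,350),blu);print(ce,st)
u,v=ce.astype(int)
q=P[v-12:v+13,u-12:u+13].reshape(-1,3);q=q[np.isfinite(q[:,0])]
A=np.c_[q[:,:2]-q[:,:2].mean(0),np.ones(len(q))];print('glass above TCP',np.median(q[:,2])-p[2],'tilt',np.linalg.lstsq(A,q[:,2],rcond=None)[0].round(3), q[:,2].std())
print(np.median(q,0),p)
s=shot('scene');b=cv2.resize(s['color'][190:280,260:380],(800,600),interpolation=cv2.INTER_CUBIC);cv2.imwrite('pics/s5.png',b[...,::-1])
```

```text
[323.57133137 305.6779315 ] [  15   31   78   72 4409]
glass above TCP 22.25043252681546 tilt [-8.00000e-03  3.70000e-02  1.23391e+02] 0.569784608880315
[560.15235628  73.57285778 123.41710108] [560.28698533  73.9361539  101.16666855]
```

View pics/s5.png

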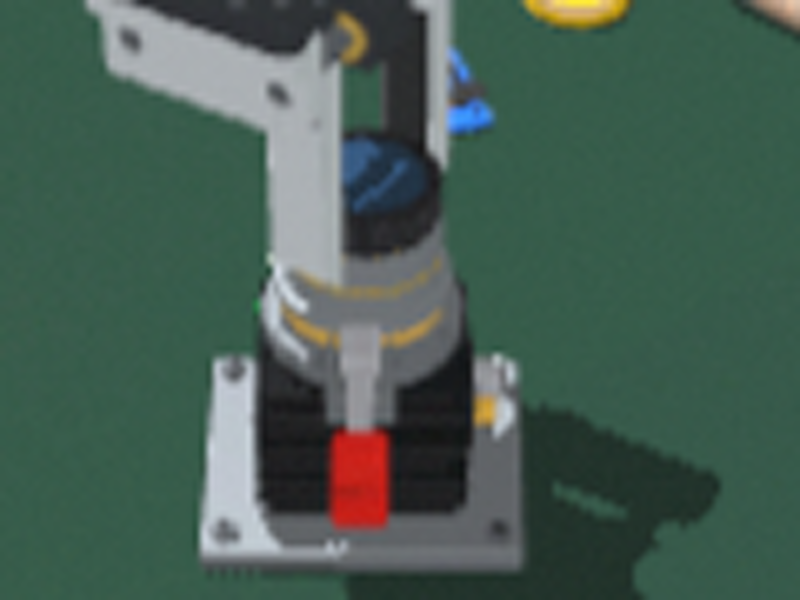

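The scene crop shows the cell sitting level over the spigot, foot rim just above the brass ring near (360,330), with the claw upright in front at (360,350). There is no slip in the grip: the glass is still 22 mm above the TCP. The underside is therefore about 9 mm above the flange, below the pin tops, so the keyways seem to have met the pins already. I'll ease off the torque and go lower.

```bash
python3 -m creep '0 0 0 0 0 .015;0 0 0 0 0 0'; python3 -c "
from h import *
s=manip.read_state();print(s['wrist_force'],s['moment'])"; python3 -m creep '0 0 .025 0 0 0;0 0 0 0 0 0'; python3 -m creep '0 0 .025 0 0 0;0 0 0 0 0 0';python3 -c "
from h import *
s=manip.read_state();print(s['wrist_force'],s['moment'])"
```

```text
clock: 19.25
eef_pos: [560.3, 73.9, 101.0]
eef_rot: [-3.141, -0.0, 2.048]
wrist_force: [-0.7, 0.5, -1.2]
finger_gap: 49.8
finger_force: 20.0
[-0.68303151  0.4511278  -1.24715504] [ 0.04530783  0.07446179 -0.00749463]
clock: 19.5
eef_pos: [560.3, 74.0, 100.0]
eef_rot: [-3.141, -0.0, 2.048]
wrist_force: [0.3, 1.3, -1.7]
finger_gap: 49.8
finger_force: 20.0
clock: 19.75
eef_pos: [560.4, 74.0, 99.1]
eef_rot: [-3.141, -0.0, 2.047]
wrist_force: [0.1, 0.9, -1.6]
finger_gap: 49.6
finger_force: 20.0
[ 0.08485107  0.90037685 -1.58275985] [ 0.06530357  0.01165869 -0.01890852]
```

Freed: torque is gone. Turning 3° more toward the middle of the keyway, then descending to the ring.

```bash
python3 -m creep '0 0 0 0 0 .02;0 0 .04 0 0 0;0 0 0 0 0 0'; python3 -m creep '0 0 .025 0 0 0;0 0 0 0 0 0'; python3 -m creep '0 0 .025 0 0 0;0 0 0 0 0 0';python3 -m creep '0 0 .025 0 0 0;0 0 0 0 0 0';python3 -c "
from h import *
s=manip.read_state();print(s['wrist_force'],s['moment'])"
```

```text
clock: 20.12
eef_pos: [560.3, 74.0, 97.4]
eef_rot: [-3.141, 0.0, 1.986]
wrist_force: [-0.1, 0.5, -1.5]
finger_gap: 49.7
finger_force: 20.0
clock: 20.38
eef_pos: [560.5, 74.0, 96.7]
eef_rot: [3.141, 0.0, 1.985]
wrist_force: [-0.4, 0.4, 0.0]
finger_gap: 49.4
finger_force: 20.0
clock: 20.62
eef_pos: [560.5, 74.0, 95.8]
eef_rot: [3.141, 0.0, 1.984]
wrist_force: [-1.4, -1.2, 3.5]
finger_gap: 49.4
finger_force: 20.0
clock: 20.88
eef_pos: [560.5, 74.0, 94.7]
eef_rot: [3.141, 0.0, 1.984]
wrist_force: [-0.3, -0.9, 3.9]
finger_gap: 49.7
finger_force: 20.0
[-0.31253433 -0.85018127  3.91003154] [-0.15396341  0.30565831  0.03032087]
```

The spring ring met at TCP 96.7 as predicted, so home should be near 91.7. Firming the grip and pushing on.

```bash
python3 -m creep '0 0 .025 0 0 0;0 0 0 0 0 0' 1 35; python3 -m creep '0 0 .025 0 0 0;0 0 0 0 0 0'; python3 -m creep '0 0 .02 0 0 0;0 0 0 0 0 0';python3 -m creep '0 0 .012 0 0 0;0 0 0 0 0 0';python3 -c "
from h import *
s=manip.read_state();print(s['wrist_force'],s['moment'])"
```

```text
clock: 21.12
eef_pos: [560.5, 74.0, 93.7]
eef_rot: [3.141, 0.0, 1.984]
wrist_force: [-2.0, 0.0, 6.2]
finger_gap: 49.3
finger_force: 35.0
clock: 21.38
eef_pos: [560.5, 74.0, 92.8]
eef_rot: [3.141, 0.0, 1.984]
wrist_force: [-2.7, -0.3, 5.3]
finger_gap: 49.1
finger_force: 35.0
clock: 21.62
eef_pos: [560.5, 74.0, 92.1]
eef_rot: [3.141, 0.0, 1.985]
wrist_force: [-2.1, -1.6, 7.4]
finger_gap: 49.3
finger_force: 35.0
clock: 21.88
eef_pos: [560.5, 74.0, 91.7]
eef_rot: [3.141, 0.0, 1.985]
wrist_force: [-2.6, -0.7, 7.7]
finger_gap: 49.5
finger_force: 35.0
[-2.58710117 -0.74669258  7.70698263] [-0.2055347   0.63018942  0.00774238]
```

```bash
python3 -m creep '0 -.008 .012 0 0 0;0 0 0 0 0 0'; python3 -m creep '0 0 .012 0 0 0;0 0 0 0 0 0'; python3 -c "
from h import *
s=manip.read_state();print(s['wrist_force'],s['moment'])"
```

```text
clock: 22.12
eef_pos: [560.5, 74.0, 91.6]
eef_rot: [3.14, 0.0, 1.984]
wrist_force: [-2.7, -0.4, 10.6]
finger_gap: 49.0
finger_force: 35.0
clock: 22.38
eef_pos: [560.5, 74.0, 91.6]
eef_rot: [3.14, 0.0, 1.985]
wrist_force: [-6.2, 0.8, 16.6]
finger_gap: 49.2
finger_force: 35.0
[-6.18038035  0.76976498 16.58547168] [-0.19373734  1.2053629  -0.01538683]
```

```bash
python3 -m creep '0 -.008 0 0 0 0;0 0 0 0 0 0;0 0 0 0 0 0;0 0 0 0 0 0;0 0 0 0 0 0;0 0 0 0 0 0;0 0 0 0 0 0;0 0 0 0 0 0'
python3 - <<'E'
from h import *
c=shot('wrist');P=cloud(c);p=manip.read_state()
blu=lambda H,s,V:(H>98)&(H<120)&(s>70)&(V>60)
ce,st,e=cen(c,(270,240,380,350),blu);u,v=ce.astype(int)
q=P[v-12:v+13,u-12:u+13].reshape(-1,3);print(np.nanmedian(q,0),np.nanmedian(q[:,2])-p['eef_pos'][2],p['wrist_force'],p['clock'])
T=shot('top');S=shot('scene')
a=cv2.resize(S['color'][190:280,260:380],(400,300),interpolation=cv2.INTER_CUBIC)
b=cv2.resize(c['color'],(400,300));cv2.imwrite('pics/f6.png',np.hstack([a,b])[...,::-1])
E
```

```text
clock: 23.38
eef_pos: [560.5, 74.0, 91.6]
eef_rot: [3.139, 0.001, 1.985]
wrist_force: [-3.0, 0.6, 13.5]
finger_gap: 49.1
finger_force: 35.0
[560.15733564  74.11506101 113.93578997] 22.32222999698945 [-2.26076265  0.39043878 14.34074855] 23.425
```

View pics/f6.png

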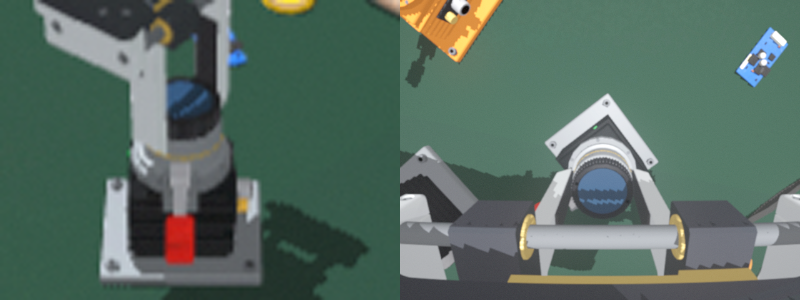

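The pictures show the cell seated on the flange at (180,165), with no brass ring visible and the lever still down at (180,240). The fingers are clear of the claw and the push is steady at about 14 N. Handing in.

```bash
python3 -c "
from cell import manip
print(manip.sign_off())"
```

```text
the job is handed in; nothing more can be done
None
```

The job is handed in with the lever down at its stop and the claw clear; the cell, glass up and keyed over the pins, is held home at about 14 N, and the tin, loupe and screwdriver were not touched.

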